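# Lock the side guide of the tin lane

### The arm

A 6-joint arm with a two-finger parallel gripper is mounted at the origin on the work surface. World frame = base frame: x ahead of the robot, y to its left, z up, the work surface at z = 0. Lengths are in m, angles in rad, forces in N, time in s.
With the tool pointing down it reaches from about 0.4 to 0.825 m from the base axis. Payload 7 kg.
Tool frame: the origin (TCP) lies at the very end of the fingers, on their centre line; the grasp point (between the pads) lies 19 mm behind it (grip_depth is the distance from the TCP to the grasp point, in m); z points along the fingers, y is the direction in which the jaws open and shut (so a half turn about z gives the same grasp; the last joint's range is limited). The gripper opens to 88 mm and grips with 3 to 60 N. Pads are 19 mm wide; open, the fingers measure 130 mm over their backs; the gripper's body (78 mm by 193 mm) begins 47 mm behind the grasp point.
Start: joints at [-0.928, 0.359, 0.012, 0, -1.224, -0.288], TCP at [0.234, -0.633, 0.227] pointing down, gripper open.
Joint ranges: [-3.07, 3.07], [-1.43, 2.12], [-1.02, 1.25], [-3.03, 1.67], [-3.05, -0], [-3.03, 3.03]. Speed limits (rad/s): [2.39, 2.39, 3.01, 3.14, 3.14, 3.14].

### API

Orientations are given as [roll, pitch, yaw] about the fixed x, y, z axes, in that order (R = Rz(yaw) Ry(pitch) Rx(roll)).
In Python, from station import get_state, grab_frame, get_calibration, job_done, grip_depth gives the robot as it stands. The module is installed in compiled form; this text tells all that it offers.
- The arm moves only by the shell command python3 -m crank 'ROWS' [FORCE]. ROWS is JSON, a list of rows, each an object with "turn": the turn, a rotation vector about the tool's x, y, z each as a share of 2 pi rad, from -1 to 1, a list of three; "slide": the shift along the tool's x, y, z each as a share of 0.5 m, from -1 to 1, a list of three; "fingers": the opening, from -1 (shut) to 1 (fully open). A call has 1 to 5 rows; each row is the pose to reach, as a shift and turn from the pose commanded when the call began, along the tool's axes at that moment, turning the shorter way round; what a row does not reach only later rows make up. A row lasts 1/12 s, in which the tool goes at most 41.7 mm and 7.16 degrees, less where a joint would pass 70% of its speed; a pose out of reach is approached as far as the arm can. A call with a number of a shift or a turn outside -1 to 1 is refused whole. A call with a gripper value outside its range is refused whole. The fingers move at their own pace and stop on an object; FORCE is the grip in N (left out, the last holds). Time passes only in rows, so rows that repeat a pose let the fingers close. It gives the time, the measured TCP pose, the force and the opening at its end, in the units of the state.
- get_state(): the state, without advancing time (a new reading comes with each control period).
- grab_frame(name): name is "scene" or "top"; returns the picture (480x640x3 uint8, red, green, blue); there is no depth.
- get_calibration(name): a dict with "K" (3x3 intrinsics, pixels), "dist" ([k1, k2, p1, p2, k3] as OpenCV has them; the pictures are not rectified), "pose" (4x4, takes a point from camera to world coordinates). Camera axes: x right, y up, looking along -z (the intrinsics and any distortion apply to the point x, -y, -z); pixel columns grow to the right and rows downward; lengths in m; the calibration is good to about 2 mm. A picture is of the moment at which its call begins. get_calibration takes no time and is no camera call.
- job_done(): hands the job in, once; it reports no verdict.
The state is a dict: "t": time; "q": joint angles; "qd": joint speeds; "joint_efforts": joint torques, N m; "eef_pos": TCP position; "ee_rot": TCP orientation; "force": force on the tool from outside, world axes, zero at the start; "moment": the same for the moment, N m; "width": finger opening in m.
Only numpy, scipy, OpenCV 4.12 (cv2) and the standard library are available. Lean on these libraries where they do the work, as an engineer would, in place of code of your own. Each camera call takes 0.05 s, during which the arm holds its last target.

### The job

Lock the side guide of the tin lane to its rail: take the thumbscrew out of the wooden holder, put it down through the slot in the guide's foot, and slide the guide away from its stop with it until the screw drops into the matching slot that is hidden in the rail below. Then push the screw down against the spring, give it a quarter turn (either way) so that its crossbar catches under the rail, and let go. Go by feel and be gentle: the screw must never bear on the guide or the rail with more than 40 N (4 kg), and leave the groceries where they are.

Things in the scene. Friction and masses are not known exactly. Their poses are not given: they have to be found in the camera images.
- screw_grip (a point): centre of the paddle (28 mm along x, 10 thick along y, 32 tall along z) of the steel quarter-turn thumbscrew, 64 mm tall, 50 to 100 g. Heights above its lower end: crossbar (18 mm along x, 7 along y) 0 to 6; round shank 6.5 across, to 22; flange 18 across, to 26; neck 9 across, to 32; paddle to 64; this point at 48. z is up. It starts upright in the holder; half a turn about z looks the same.
- screw_foot (a point): centre of the lower end of the thumbscrew's crossbar, 48 mm below screw_grip; same axes
- guide_slot (a point): centre of the through slot (21 mm along x, 9.5 along y) in the guide's foot, at the foot's top face, 36.5 mm above the table; z up, y the way it slides as its joint grows. The foot is a steel plate 6 mm thick, 54 mm along x, from 45 mm behind (-y) to 75 mm ahead of this point, and slides 0.5 mm over the rail; at its +y end stands the guide plate, 150 mm along x, 75 mm tall.
- guide (a joint): position of the guide along the rail in m, 0 at its stop, at most 0.075; starts at 0 to 0.012. It slides with about 1.5 N of friction. The hidden slot of the rail lies under the foot's slot at one value between 0.025 and 0.065, different each time and out of sight.
- rail: aluminium rail fixed to the table, 60 mm along x, 260 along y, top face 30 mm up, black end caps 40 mm high; origin at the table under its middle, axes as guide_slot. Its 6 mm thick top has one hidden slot, 21 mm along x, 10.5 along y; in it a spring pad 3 mm below the top face.
- rail_mid (a point): middle of the rail's top face. Over the hidden slot the screw's crossbar drops 3 mm, then the spring resists with 3 to 7 N until the flange meets the foot, 15.5 mm below where the crossbar slid. In the last 3.5 mm it is clear of the rail's top and can turn freely. Turned a quarter and let go, it springs up 3.5 mm and stays caught; not turned, it pops up.
- holder: wooden block fixed to the table, 120 mm along x, 56 along y, 34 high, origin at the centre of its underside. The thumbscrew stands in a close slot (20 by 9 mm, 26 deep) at x = -32 mm, flange on the block's top, paddle along the block's x (within 0.1 rad). A spare dark bolt with a low hexagon head at x = +35 mm is not needed.
- tin_a: yellow-banded tin, 74 mm across, 110 mm tall, a bystander that stays where it is; origin at the centre of its underside
- wrench: small open-ended wrench lying on the table, 140 mm long, a bystander that stays where it is; origin at the centre of its underside
- tin_c: brown-banded tin, 74 mm across, 110 mm tall, a bystander that stays where it is; origin at the centre of its underside
- tin_d: low tin, 84 mm across, 55 mm tall, a bystander that stays where it is; origin at the centre of its underside
- jar_a: jar of beans, 72 mm across, 110 mm tall, a bystander that stays where it is; origin at the centre of its underside
- jar_b: jar of beans, 72 mm across, 110 mm tall, a bystander that stays where it is; origin at the centre of its underside
- carton: carton, 65 x 95 x 165 mm tall, a bystander that stays where it is; origin at the centre of its underside

How it is judged:
By the outcome, as a careful person would: the job done as asked, in the order asked, and still so for the second after the job is handed in, with the robot touching nothing.
It also fails if it takes over 72 s, if anything falls off the work surface, if the arm or the gripper's body presses on something with over 40 N, if the wrist force passes 120 N, or if a joint passes its speed limit or range.

## Working session

There is one attempt and no reset: what is moved stays moved. The work goes in short steps, Python scripts to look and compute and a shell command to move; the robot and the scene stay as the last step left them, time stands still between calls to the robot, and variables do not carry over. Pictures are saved under pics/ and viewed, and the job is handed in when it is done.

```bash
mkdir -p pics
python3 - <<'E'
from station import *
import cv2
print(get_state(), grip_depth)
for n in ("scene","top"):
    c=get_calibration(n); print(n,c)
    cv2.imwrite(f"pics/{n}0.png",grab_frame(n)[:,:,::-1])
E
```

```text
{'t': 0.0, 'q': array([-9.27877723e-01,  3.59383074e-01,  1.10198430e-02, -3.83096511e-04,
       -1.22411225e+00, -2.88113507e-01]), 'qd': array([ 7.84138579e-04,  5.96156914e-04, -1.82159758e-04, -5.10890079e-05,
        1.86067101e-04,  1.79733469e-03]), 'joint_efforts': array([ 1.69911906e-03, -5.82723427e+01,  2.93065685e+01,  6.99705809e+00,
        7.11882240e-03, -1.90579881e-04]), 'eef_pos': array([ 0.23430483, -0.63247384,  0.22560225]), 'ee_rot': array([ 3.13988037e+00, -1.31885561e-04, -2.78691792e+00]), 'force': array([-0.21898277, -0.31318692, -0.81085608]), 'moment': array([-0.01637992,  0.04439084,  0.03134286]), 'width': 0.08755942134681895} 0.0188
scene {'K': array([[468.39643696,   0.        , 318.49781595],
       [  0.        , 468.39643696, 239.65834118],
       [  0.        ,   0.        ,   1.        ]]), 'dist': array([-0.12716821,  0.        ,  0.        ,  0.        ,  0.        ]), 'pose': array([[-0.68377221, -0.52622335,  0.50551414,  1.08797255],
       [ 0.72944093, -0.51123246,  0.45448576,  0.45734454],
       [ 0.01927421,  0.67950744,  0.7334154 ,  0.84626466],
       [ 0.        ,  0.        ,  0.        ,  1.        ]])}
top {'K': array([[529.6661315 ,   0.        , 324.75973552],
       [  0.        , 529.6661315 , 235.9234577 ],
       [  0.        ,   0.        ,   1.        ]]), 'dist': array([0.00142056, 0.        , 0.        , 0.        , 0.        ]), 'pose': array([[ 0.02631683,  0.98980938, -0.13994574,  0.3963921 ],
       [-0.99953336,  0.02822629,  0.01167668, -0.02272357],
       [ 0.01550783,  0.13957314,  0.99009032,  1.2464348 ],
       [ 0.        ,  0.        ,  0.        ,  1.        ]])}
```

View pics/scene0.png

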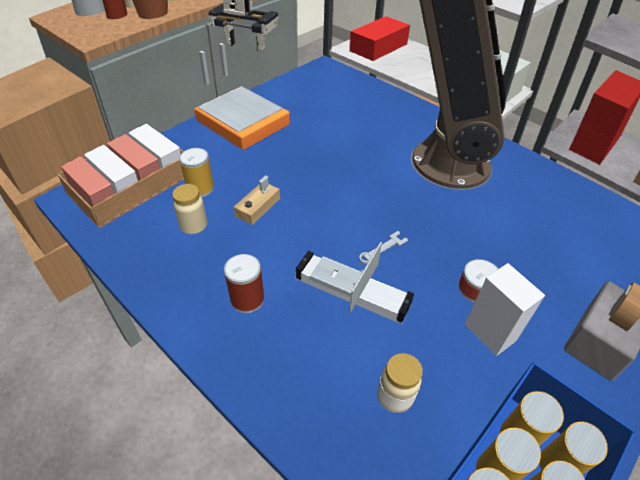

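View pics/top0.png

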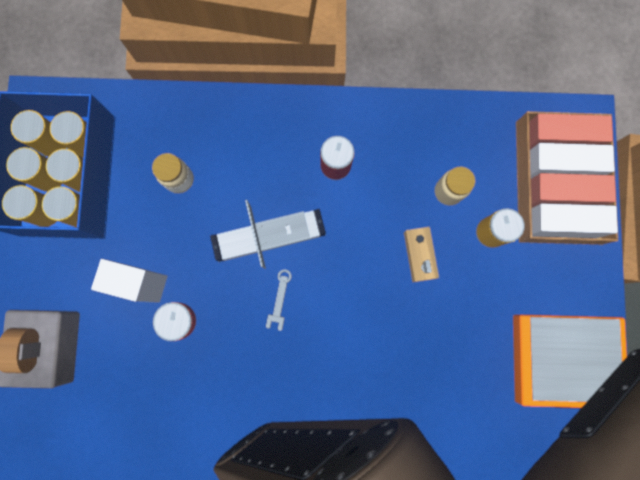

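Top view: rail runs from (217,247) to (320,222), with the guide plate around (255,233) and the foot slot near (289,229). Holder is near (421,254), with the screw at about (427,267) and the spare bolt at (420,238). I'll zoom in next.

```bash
cat > h.py <<'E'
import numpy as np, cv2
from station import *
def ray(n,uv):
    c=get_calibration(n); p=cv2.undistortPoints(np.array([[uv]],float),c["K"],c["dist"])[0,0]
    d=c["pose"][:3,:3]@np.array([p[0],-p[1],-1.]); return c["pose"][:3,3],d
def onz(n,uv,z):
    o,d=ray(n,uv); return o+d*(z-o[2])/d[2]
def tri(u1,u2):
    A=[];b=[]
    for n,u in (("scene",u1),("top",u2)):
        o,d=ray(n,u); d=d/np.linalg.norm(d); P=np.eye(3)-np.outer(d,d); A.append(P); b.append(P@o)
    x=np.linalg.lstsq(np.vstack(A),np.hstack(b),rcond=None)[0]
    return x
def proj(n,X):
    c=get_calibration(n); T=np.linalg.inv(c["pose"]); p=T[:3,:3]@np.array(X)+T[:3,3]
    p=p*[1,-1,-1]
    return cv2.projectPoints(p.reshape(1,1,3),np.zeros(3),np.zeros(3),c["K"],c["dist"])[0][0,0]
def crop(n,im,x,y,w,h,s,name):
    cv2.imwrite(name,cv2.resize(im[y:y+h,x:x+w],None,fx=s,fy=s,interpolation=cv2.INTER_CUBIC))
E
python3 - <<'E'
from h import *
t=cv2.imread("pics/top0.png");s=cv2.imread("pics/scene0.png")
crop("t",t,395,220,50,70,8,"pics/c_th.png")
crop("t",t,205,195,130,75,6,"pics/c_tr.png")
crop("t",s,225,165,65,65,8,"pics/c_sh.png")
crop("t",s,290,225,130,100,6,"pics/c_sr.png")
E
```

```text
(no output)
```

View pics/c_th.png

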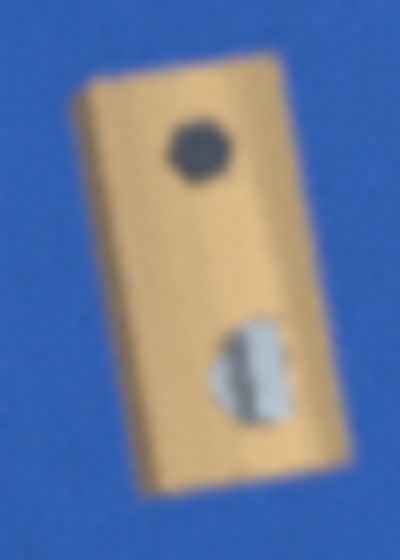

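View pics/c_tr.png

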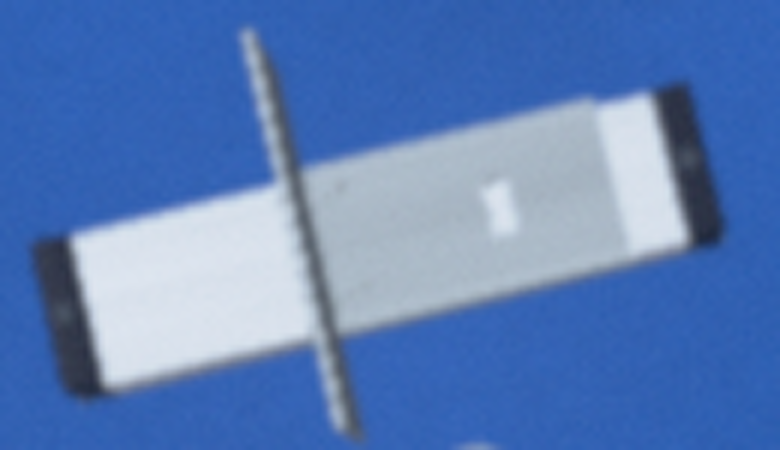

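View pics/c_sh.png

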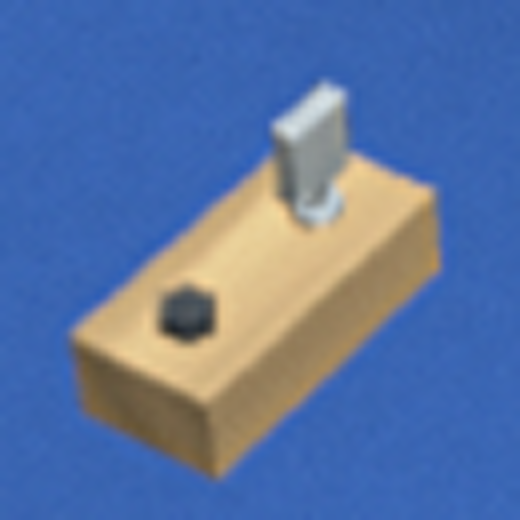

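View pics/c_sr.png

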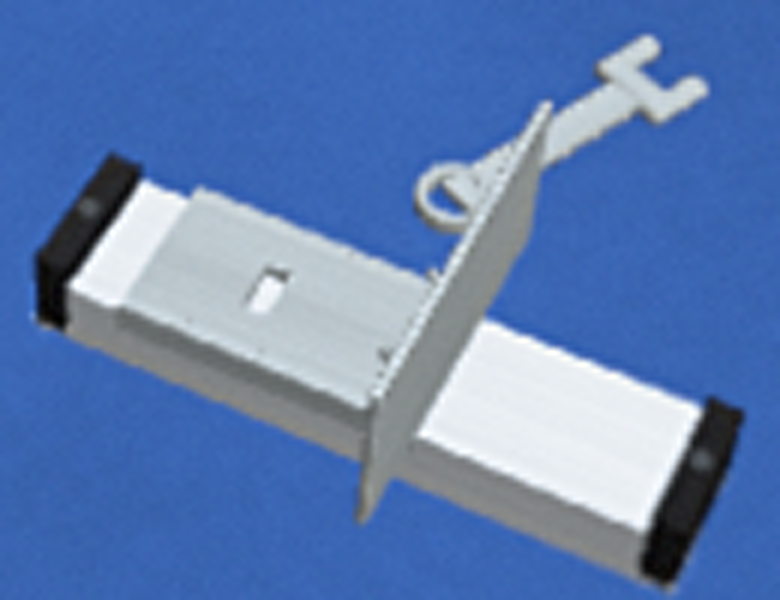

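Crops: the holder top is clear, with the paddle top at about crop (271,370) in the top view and (309,110) in the scene. The foot slot is at about crop (501,209) in the top view and (268,291) in the scene. Now the measurements.

Run:
```python
from h import *
np.set_printoptions(precision=4,suppress=True)
f=lambda ox,oy,s:(lambda x,y:((x+.5)/s-.5+ox,(y+.5)/s-.5+oy))
th=f(395,220,8);tr=f(205,195,6);sh=f(225,165,8);sr=f(290,225,6)
print("holder corners top z34",[onz("top",th(*p),.034)[:2] for p in((93,83),(280,55),(353,463),(148,493))])
print("holder corners scene z34",[onz("scene",sh(*p),.034)[:2] for p in((72,338),(210,402),(437,190))])
print("bolt", onz("top",th(200,152),.038),onz("scene",sh(188,310),.038))
print("paddle top",onz("top",th(271,370),.076),onz("scene",sh(309,110),.076),tri(sh(309,110),th(271,370)))
print("paddle scene corners",[onz("scene",sh(*p),.076)[:2] for p in((272,127),(325,82),(347,92),(292,140))])
print("slot",onz("top",tr(501,209),.0365),onz("scene",sr(268,291),.0365),tri(sr(268,291),tr(501,209)))
print("foot back corners top",[onz("top",tr(*p),.0365)[:2] for p in((597,98),(632,253))])
print("foot back corners scene",[onz("scene",sr(*p),.0365)[:2] for p in((197,190),(118,305))])
print("rail edges top z30",[onz("top",tr(*p),.03)[:2] for p in((73,235),(102,390),(655,93),(690,245))])
print("rail scene z30",[onz("scene",sr(*p),.03)[:2] for p in((145,180),(68,290),(703,408),(645,528))])
print("plate top ends",[onz("top",tr(*p),.1055)[:2] for p in((247,32),(345,432))],[onz("scene",sr(*p),.1055)[:2] for p in((548,105),(375,405))])
```

```text
holder corners top z34 [array([ 0.5872, -0.2256]), array([ 0.597, -0.28 ]), array([ 0.4791, -0.3009]), array([ 0.4689, -0.242 ])]
holder corners scene z34 [array([ 0.5952, -0.2776]), array([ 0.5839, -0.2242]), array([ 0.4658, -0.2463])]
bolt [ 0.5673 -0.256   0.038 ] [ 0.5637 -0.2575  0.038 ]
paddle top [ 0.5014 -0.2685  0.076 ] [ 0.4997 -0.2674  0.076 ] [ 0.5007 -0.2676  0.0768]
paddle scene corners [array([ 0.5135, -0.2696]), array([ 0.4867, -0.2742]), array([ 0.4851, -0.2654]), array([ 0.5134, -0.2603])]
slot [0.5802 0.0481 0.0365] [0.5791 0.0496 0.0365] [0.5796 0.0488 0.0365]
foot back corners top [array([0.6246, 0.0125]), array([ 0.5645, -0.0028])]
foot back corners scene [array([ 0.5613, -0.0027]), array([0.6223, 0.0143])]
rail edges top z30 [array([0.5663, 0.2129]), array([0.5067, 0.1985]), array([ 0.6285, -0.0098]), array([ 0.5692, -0.025 ])]
rail scene z30 [array([ 0.5672, -0.0242]), array([ 0.6264, -0.0075]), array([0.5061, 0.1963]), array([0.5626, 0.2123])]
plate top ends [array([0.6324, 0.139 ]), array([0.4871, 0.097 ])] [array([0.4887, 0.0999]), array([0.6337, 0.1414])]
```

```bash
cat >> h.py <<'E'
from scipy.spatial.transform import Rotation as Ro
def plan(pos,yaw):
    "slide/turn shares from the measured pose to TCP pos, pointing down with tool x at angle yaw (mod pi)"
    s=get_state(); R=Ro.from_euler("xyz",s["ee_rot"]); p=s["eef_pos"]
    c=[(R.inv()*Ro.from_euler("xyz",[np.pi,0,yaw+k*np.pi])).as_rotvec() for k in(0,1)]
    c=min(c,key=np.linalg.norm)
    print("t",round(s["t"],2),"pos",p.round(4),"rot",s["ee_rot"].round(3),"F",s["force"].round(1),"M",s["moment"].round(2),"w",round(s["width"],4))
    d=R.inv().apply(np.array(pos)-p)
    print("slide",(d/.5).round(4),"turn",(c/2/np.pi).round(4),"q",s["q"].round(2))
E
python3 - <<'E'
from h import *
np.set_printoptions(precision=4,suppress=True)
for n,p,z in(("tinY",(507,226),.11),("jar",(459,184),.11),("wrench ring",(285,276),.005),("tin low",(174,321),.055),("tinbrown",(337,151),.11)): print(n,onz("top",p,z))
f=lambda ox,oy,s:(lambda x,y:((x+.5)/s-.5+ox,(y+.5)/s-.5+oy))
tr=f(205,195,6);sr=f(290,225,6)
print(tri(sr(548,105),tr(247,32)),tri(sr(375,405),tr(345,432)))
plan([.5005,-.268,.16],.173)
E
```

```text
tinY [ 0.5903 -0.4335  0.11  ]
jar [ 0.6811 -0.3291  0.11  ]
wrench ring [0.4746 0.0531 0.005 ]
tin low [0.3653 0.2916 0.055 ]
tinbrown [ 0.7479 -0.0583  0.11  ]
[0.5967 0.1399 0.2252] [ 0.5165  0.0927 -0.058 ]
t 0.1 pos [ 0.2343 -0.6326  0.2257] rot [ 3.14  -0.    -2.787] F [ 0.1  0.5 -0.4] M [-0.02 -0.03 -0.03] w 0.0878
slide [-0.7525  0.4986  0.1321] turn [ 0.0002 -0.      0.0289] q [-0.93  0.36  0.01 -0.   -1.22 -0.29]
```

```bash
R='{"turn":[0,0,0.029],"slide":[-0.752,0.499,0.12],"fingers":0.1}'; python3 -m crank '[{"turn":[0,0,0.029],"slide":[-0.752,0.499,0.12],"fingers":0.1},{"turn":[0,0,0.029],"slide":[-0.752,0.499,0.12],"fingers":0.1},{"turn":[0,0,0.029],"slide":[-0.752,0.499,0.12],"fingers":0.1},{"turn":[0,0,0.029],"slide":[-0.752,0.499,0.12],"fingers":0.1},{"turn":[0,0,0.029],"slide":[-0.752,0.499,0.12],"fingers":0.1}]' 40
python3 -c "
from h import *
plan([.5005,-.268,.16],.173)"
```

```text
t: 0.52
eef_pos: [0.3561, -0.4652, 0.1987]
ee_rot: [3.141, -0.0, -2.97]
force: [0.8, -0.0, 0.1]
width: 0.0598
t 0.52 pos [ 0.3561 -0.4652  0.1987] rot [ 3.141 -0.    -2.97 ] F [ 0.8 -0.   0.1] M [-0.01 -0.07  0.01] w 0.0598
slide [-0.3521  0.339   0.0773] turn [ 0.0001 -0.0001 -0.0002] q [-0.58  0.23 -0.23 -0.   -1.11 -0.81]
```

```bash
python3 -m crank '[{"turn":[0,0,0],"slide":[-0.35,0.339,0.077],"fingers":0.1},{"turn":[0,0,0],"slide":[-0.35,0.339,0.077],"fingers":0.1},{"turn":[0,0,0],"slide":[-0.35,0.339,0.077],"fingers":0.1},{"turn":[0,0,0],"slide":[-0.35,0.339,0.077],"fingers":0.1},{"turn":[0,0,0],"slide":[-0.35,0.339,0.077],"fingers":0.1}]'
python3 -m crank '[{"turn":[0,0,0],"slide":[0,0,0],"fingers":0.1},{"turn":[0,0,0],"slide":[0,0,0],"fingers":0.1}]'
python3 - <<'E'
from h import *
plan([.5005,-.268,.05],.173)
for n in ("scene","top"):
    im=grab_frame(n)[:,:,::-1]; cv2.imwrite(f"pics/{n}1.png",im)
    x,y=proj(n,[.5005,-.268,.09]).astype(int); print(x,y)
    crop(n,im,x-50,y-45,100,90,4,f"pics/{n}1c.png")
a=cv2.imread("pics/scene1c.png");b=cv2.imread("pics/top1c.png");cv2.imwrite("pics/both1.png",np.hstack([a,b]))
E
```

```text
t: 0.93
eef_pos: [0.4773, -0.2985, 0.1664]
ee_rot: [3.141, -0.0, -2.969]
force: [-0.1, -0.1, -0.0]
width: 0.0482
t: 1.1
eef_pos: [0.4775, -0.2984, 0.166]
ee_rot: [3.141, -0.001, -2.965]
force: [0.6, -1.0, 0.1]
width: 0.0488
t 1.1 pos [ 0.4775 -0.2984  0.166 ] rot [ 3.141e+00 -1.000e-03 -2.965e+00] F [ 0.6 -1.   0.1] M [-0.08  0.02 -0.05] w 0.0488
slide [-0.0562  0.0516  0.232 ] turn [ 0.0001 -0.0002  0.0006] q [-0.21  0.22 -0.32 -0.   -1.02 -1.18]
262 174
429 265
```

View pics/both1.png

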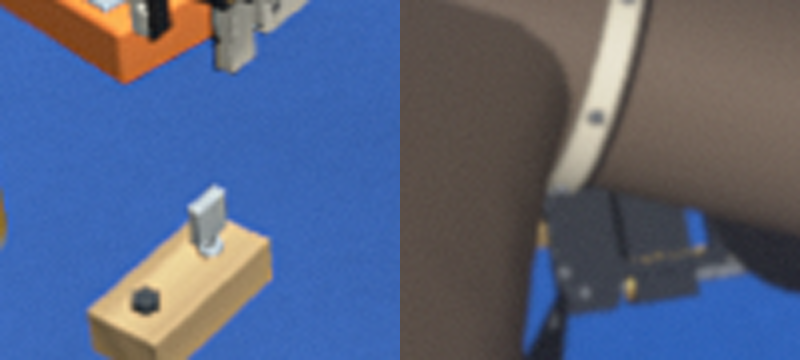

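Scene view: paddle unobstructed at crop (208,215), fingers still up and to the left of it. The arm hides the screw in the top view. Next: move above the screw, then look again.

```bash
python3 -m crank '[{"turn":[0,0,0],"slide":[-0.056,0.052,0],"fingers":-0.2},{"turn":[0,0,0],"slide":[-0.056,0.052,0.06],"fingers":-0.2},{"turn":[0,0,0],"slide":[-0.056,0.052,0.142],"fingers":-0.2},{"turn":[0,0,0],"slide":[-0.056,0.052,0.142],"fingers":-0.2},{"turn":[0,0,0],"slide":[-0.056,0.052,0.142],"fingers":-0.2}]'
python3 - <<'E'
from h import *
plan([.5005,-.268,.05],.173)
n="scene"
im=grab_frame(n)[:,:,::-1]; cv2.imwrite(f"pics/{n}2.png",im)
x,y=proj(n,[.5005,-.268,.09]).astype(int)
crop(n,im,x-40,y-35,80,75,8,f"pics/{n}2c.png")
p=get_state()["eef_pos"]; print((proj(n,p)-[x-40,y-35])*8,(proj(n,[.5005,-.268,.076])-[x-40,y-35])*8)
E
```

```text
t: 1.62
eef_pos: [0.4976, -0.271, 0.0946]
ee_rot: [3.14, -0.005, -2.971]
force: [0.1, 0.4, 1.1]
width: 0.0353
t 1.62 pos [ 0.4976 -0.271   0.0946] rot [ 3.14  -0.005 -2.971] F [0.1 0.4 1.1] M [-0.1  -0.11  0.  ] w 0.0353
slide [-0.0072  0.0047  0.0891] turn [ 0.0002 -0.0008 -0.0003] q [-0.15  0.31 -0.4   0.   -0.87 -1.25]
[318.04333654 258.21818448] [326.44865958 314.8926526 ]
```

View pics/scene2c.png

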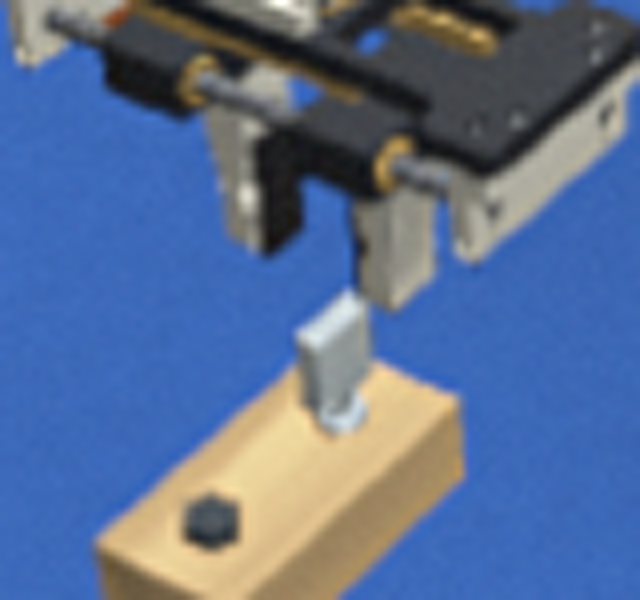

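Fingers straddle the paddle in the scene crop: fingertips near (265,250) and (390,300), paddle top centre near (333,322). Next: descend.

```bash
python3 -m crank '[{"turn":[0,0,0],"slide":[-0.007,0.005,0],"fingers":-0.2},{"turn":[0,0,0],"slide":[-0.007,0.005,0],"fingers":-0.2},{"turn":[0,0,0],"slide":[-0.007,0.005,0.03],"fingers":-0.2},{"turn":[0,0,0],"slide":[-0.007,0.005,0.06],"fingers":-0.2},{"turn":[0,0,0],"slide":[-0.007,0.005,0.06],"fingers":-0.2}]'
python3 - <<'E'
from h import *
plan([.5005,-.268,.05],.173)
n="scene"
im=grab_frame(n)[:,:,::-1]; cv2.imwrite(f"pics/{n}3.png",im)
x,y=proj(n,[.5005,-.268,.09]).astype(int)
crop(n,im,x-40,y-35,80,75,8,f"pics/{n}3c.png")
E
```

```text
t: 2.08
eef_pos: [0.5021, -0.2668, 0.065]
ee_rot: [3.141, -0.001, -2.97]
force: [-0.7, 0.1, -0.7]
width: 0.0349
t 2.08 pos [ 0.5021 -0.2668  0.065 ] rot [ 3.141e+00 -1.000e-03 -2.970e+00] F [-0.7  0.1 -0.7] M [0.03 0.17 0.02] w 0.0349
slide [ 0.0035 -0.0018  0.03  ] turn [ 0.0001 -0.0001 -0.0002] q [-0.14  0.34 -0.43 -0.   -0.8  -1.25]
```

View pics/scene3c.png

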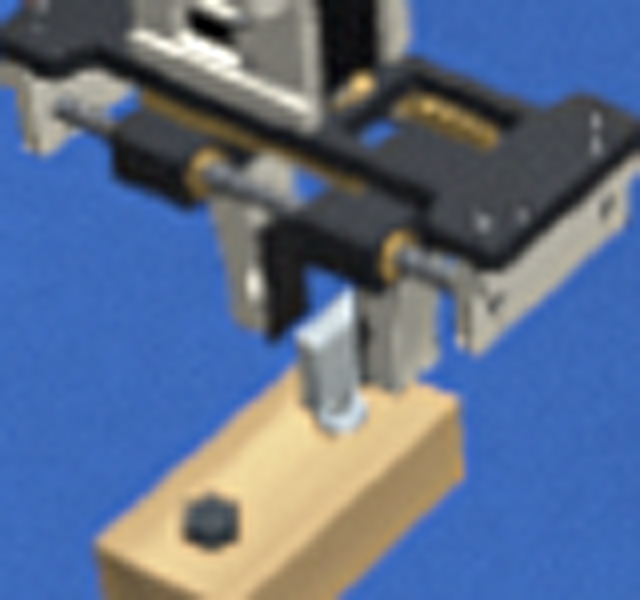

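Paddle is between the fingers, roughly centred. Next: go down 15 mm and close gently.

```bash
python3 -m crank '[{"turn":[0,0,0],"slide":[0.003,-0.002,0.015],"fingers":-0.2},{"turn":[0,0,0],"slide":[0.003,-0.002,0.03],"fingers":-0.2},{"turn":[0,0,0],"slide":[0.003,-0.002,0.03],"fingers":-0.2}]'
python3 -m crank '[{"turn":[0,0,0],"slide":[0,0,0],"fingers":-1},{"turn":[0,0,0],"slide":[0,0,0],"fingers":-1},{"turn":[0,0,0],"slide":[0,0,0],"fingers":-1},{"turn":[0,0,0],"slide":[0,0,0],"fingers":-1}]' 8
python3 - <<'E'
from h import *
plan([.5005,-.268,.05],.173)
E
```

```text
t: 2.38
eef_pos: [0.501, -0.2681, 0.05]
ee_rot: [3.141, -0.001, -2.969]
force: [-0.7, 0.0, 0.6]
width: 0.0349
t: 2.72
eef_pos: [0.5017, -0.2682, 0.051]
ee_rot: [-3.141, 0.001, -2.969]
force: [0.3, -0.2, -0.4]
width: 0.0137
t 2.72 pos [ 0.5017 -0.2682  0.051 ] rot [-3.141e+00  1.000e-03 -2.969e+00] F [ 0.3 -0.2 -0.4] M [-0.03  0.05  0.02] w 0.0137
slide [0.0024 0.0009 0.0021] turn [-0.      0.0001 -0.0001] q [-0.15  0.36 -0.44  0.   -0.77 -1.25]
```

```bash
python3 -m crank '[{"turn":[0,0,0],"slide":[0,0,0],"fingers":-1},{"turn":[0,0,0],"slide":[0,0,0],"fingers":-1},{"turn":[0,0,0],"slide":[0,0,0],"fingers":-1}]' 8
python3 - <<'E'
from h import *
plan([.5005,-.268,.05],.173)
E
python3 -m crank '[{"turn":[0,0,0],"slide":[0,0,0],"fingers":-1},{"turn":[0,0,0],"slide":[0,0,0],"fingers":-1}]' 40
python3 - <<'E'
from h import *
plan([.5005,-.268,.05],.173)
n="scene"
im=grab_frame(n)[:,:,::-1]; cv2.imwrite(f"pics/{n}4.png",im)
x,y=proj(n,[.5005,-.268,.09]).astype(int)
crop(n,im,x-40,y-35,80,75,8,f"pics/{n}4c.png")
E
```

```text
t: 2.97
eef_pos: [0.5017, -0.2683, 0.051]
ee_rot: [-3.141, 0.0, -2.969]
force: [-0.1, 0.5, 1.6]
width: 0.0097
t 2.97 pos [ 0.5017 -0.2683  0.051 ] rot [-3.141  0.    -2.969] F [-0.1  0.5  1.6] M [ 0.06 -0.   -0.03] w 0.0097
slide [0.0022 0.0009 0.0019] turn [-0.      0.0001 -0.    ] q [-0.15  0.36 -0.44  0.   -0.77 -1.25]
t: 3.13
eef_pos: [0.5017, -0.2683, 0.0509]
ee_rot: [-3.141, 0.0, -2.969]
force: [-0.4, -0.3, 2.0]
width: 0.0099
t 3.13 pos [ 0.5017 -0.2683  0.0509] rot [-3.141  0.    -2.969] F [-0.4 -0.3  2. ] M [ 0.18  0.03 -0.  ] w 0.0099
slide [0.0023 0.0009 0.0019] turn [-0.      0.0001 -0.    ] q [-0.15  0.36 -0.44  0.   -0.77 -1.25]
```

View pics/scene4c.png

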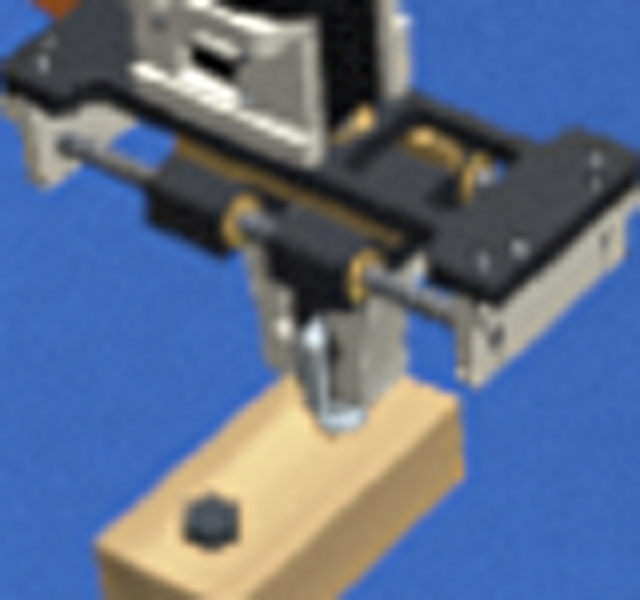

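Width 9.9 mm with the paddle between the fingers: gripped. Next: lift straight out.

```bash
python3 -m crank '[{"turn":[0,0,0],"slide":[0,0,-0.02],"fingers":-1},{"turn":[0,0,0],"slide":[0,0,-0.05],"fingers":-1},{"turn":[0,0,0],"slide":[0,0,-0.1],"fingers":-1},{"turn":[0,0,0],"slide":[0,0,-0.15],"fingers":-1},{"turn":[0,0,0],"slide":[0,0,-0.15],"fingers":-1}]'
python3 - <<'E'
from h import *
plan([.5796,.0488,.13],.2735)
n="scene"
im=grab_frame(n)[:,:,::-1]; cv2.imwrite(f"pics/{n}5.png",im)
x,y=proj(n,[.5005,-.268,.11]).astype(int)
crop(n,im,x-40,y-35,80,75,8,f"pics/{n}5c.png")
E
```

```text
t: 3.6
eef_pos: [0.504, -0.2692, 0.1311]
ee_rot: [-3.138, 0.006, -2.968]
force: [1.7, -0.9, 0.6]
width: 0.0098
t 3.6 pos [ 0.504  -0.2692  0.1311] rot [-3.138  0.006 -2.968] F [ 1.7 -0.9  0.6] M [-0.02 -0.27  0.04] w 0.0098
slide [-0.2587  0.6003  0.0017] turn [-0.0006  0.0009 -0.0159] q [-0.15  0.27 -0.36  0.   -0.94 -1.25]
```

View pics/scene5c.png

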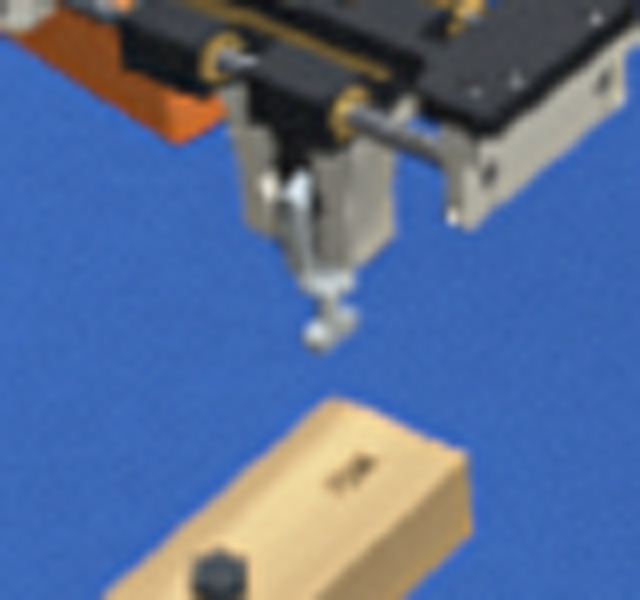

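Screw hangs upright in the gripper with its crossbar at crop (330,325); the holder slot is empty. Next: carry it to above the guide.

```bash
python3 -m crank '[{"turn":[0,0,-0.016],"slide":[-0.258,0.6,0],"fingers":-1},{"turn":[0,0,-0.016],"slide":[-0.258,0.6,0],"fingers":-1},{"turn":[0,0,-0.016],"slide":[-0.258,0.6,0],"fingers":-1},{"turn":[0,0,-0.016],"slide":[-0.258,0.6,0],"fingers":-1},{"turn":[0,0,-0.016],"slide":[-0.258,0.6,0],"fingers":-1}]'
python3 - <<'E'
from h import *
plan([.5796,.0488,.13],.2735)
E
```

```text
t: 4.07
eef_pos: [0.5491, -0.0638, 0.1254]
ee_rot: [3.141, -0.001, -2.869]
force: [-0.1, -0.2, -1.3]
width: 0.0098
t 4.07 pos [ 0.5491 -0.0638  0.1254] rot [ 3.141e+00 -1.000e-03 -2.869e+00] F [-0.1 -0.2 -1.3] M [-0.06 -0.15 -0.01] w 0.0098
slide [-0.1194  0.2005 -0.0092] turn [ 0.0001 -0.0001 -0.0002] q [ 0.24  0.25 -0.4  -0.   -0.93 -1.54]
```

```bash
python3 -m crank '[{"turn":[0,0,0],"slide":[-0.06,0.08,-0.01],"fingers":-1},{"turn":[0,0,0],"slide":[-0.11,0.17,-0.01],"fingers":-1},{"turn":[0,0,0],"slide":[-0.11,0.19,-0.01],"fingers":-1},{"turn":[0,0,0],"slide":[-0.11,0.19,-0.01],"fingers":-1},{"turn":[0,0,0],"slide":[-0.11,0.19,-0.01],"fingers":-1}]'
python3 - <<'E'
from h import *
plan([.5796,.0488,.09],.2735)
ims=[]
for n in("scene","top"):
    im=grab_frame(n)[:,:,::-1]; cv2.imwrite(f"pics/{n}6.png",im)
    x,y=proj(n,[.5796,.0488,.06]).astype(int); print(x-40,y-45)
    crop(n,im,x-40,y-45,80,90,5,f"pics/{n}6c.png"); ims.append(cv2.imread(f"pics/{n}6c.png"))
cv2.imwrite("pics/both6.png",np.hstack(ims))
E
```

```text
t: 4.48
eef_pos: [0.5765, 0.0423, 0.13]
ee_rot: [3.141, -0.002, -2.866]
force: [0.4, 0.6, -0.0]
width: 0.0091
t 4.48 pos [0.5765 0.0423 0.13  ] rot [ 3.141e+00 -2.000e-03 -2.866e+00] F [ 0.4  0.6 -0. ] M [-0.06  0.06  0.06] w 0.0091
slide [-0.0097  0.0108  0.08  ] turn [ 0.     -0.0003  0.0004] q [ 0.41  0.28 -0.33 -0.   -0.95 -1.71]
294 221
247 183
```

View pics/both6.png

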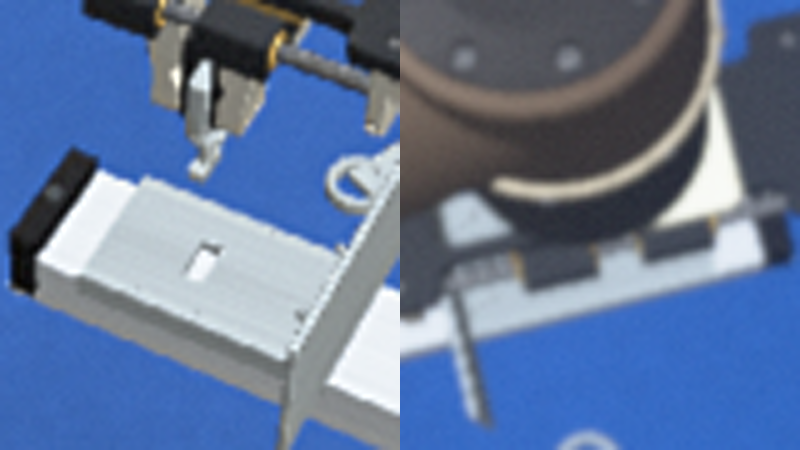

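Scene: screw held above the foot, slot at crop (203,260). Top view is blocked by the arm. Next: lower until just above the slot and check alignment in the scene view.

```bash
python3 -m crank '[{"turn":[0,0,0],"slide":[-0.01,0.011,0],"fingers":-1},{"turn":[0,0,0],"slide":[-0.01,0.011,0.04],"fingers":-1},{"turn":[0,0,0],"slide":[-0.01,0.011,0.08],"fingers":-1},{"turn":[0,0,0],"slide":[-0.01,0.011,0.08],"fingers":-1},{"turn":[0,0,0],"slide":[-0.01,0.011,0.08],"fingers":-1}]'
python3 - <<'E'
from h import *
plan([.5796,.0488,.083],.2735)
f=lambda ox,oy,s:(lambda x,y:((x+.5)/s-.5+ox,(y+.5)/s-.5+oy))
tr=f(205,195,6);sr=f(290,225,6)
print("plate top",tri(sr(548,105),tr(345,432)),tri(sr(375,405),tr(247,32)))
n="scene"
im=grab_frame(n)[:,:,::-1]; cv2.imwrite(f"pics/{n}7.png",im)
crop(n,im,305,235,60,50,12,f"pics/{n}7c.png")
p=get_state()["eef_pos"]; print("foot proj",(proj(n,p-[0,0,.0389])-[305,235]+.5)*12-.5, "slot proj",(proj(n,[.5796,.0488,.0365])-[305,235]+.5)*12-.5)
E
```

```text
t: 5.0
eef_pos: [0.5797, 0.0464, 0.0901]
ee_rot: [-3.141, -0.003, -2.87]
force: [0.0, -0.1, 0.1]
width: 0.0095
t 5.0 pos [0.5797 0.0464 0.0901] rot [-3.141e+00 -3.000e-03 -2.870e+00] F [ 0.  -0.1  0.1] M [ 0.01 -0.06  0.02] w 0.0095
slide [-0.0011  0.0048  0.0142] turn [-0.0001 -0.0004 -0.0003] q [ 0.42  0.33 -0.37  0.   -0.87 -1.71]
plate top [0.48694362 0.09794225 0.1028041 ] [0.63255302 0.13985905 0.10301473]
foot proj [343.38871279 404.6113097 ] slot proj [351.66402972 461.60573211]
```

View pics/scene7c.png

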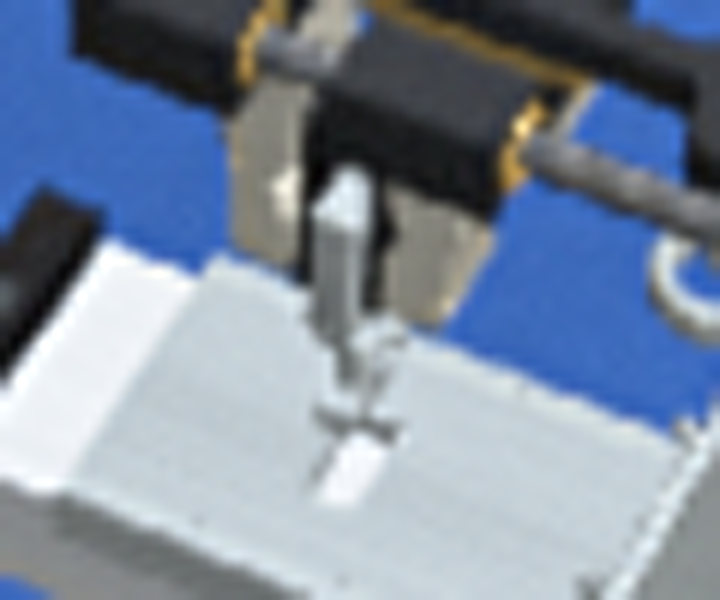

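```bash
python3 -m crank '[{"turn":[0,0,0],"slide":[-0.001,0.005,0],"fingers":-1},{"turn":[0,0,0],"slide":[-0.001,0.005,0],"fingers":-1},{"turn":[0,0,0],"slide":[-0.001,0.005,0.014],"fingers":-1},{"turn":[0,0,0],"slide":[-0.001,0.005,0.014],"fingers":-1},{"turn":[0,0,0],"slide":[-0.001,0.005,0.014],"fingers":-1}]'
python3 - <<'E'
from h import *
plan([.5796,.0488,.083],.2735)
n="scene"
im=grab_frame(n)[:,:,::-1]; cv2.imwrite(f"pics/{n}8.png",im)
c=im[250:285,315:355].astype(float); c=np.clip((c-120)*255/135,0,255).astype(np.uint8)
cv2.imwrite("pics/scene8c.png",cv2.resize(c,None,fx=16,fy=16,interpolation=cv2.INTER_CUBIC))
g=lambda X:((proj(n,X)-[315,250]+.5)*16-.5).round(0)
p=get_state()["eef_pos"]; ex=np.array([.963,.270,0]);ey=np.array([-.27,.963,0])
for a,b in((-1,-1),(1,-1),(1,1),(-1,1)):
    print(a,b,"bar",g(p-[0,0,.0389]+ex*.009*a+ey*.0035*b),"slot",g(np.array([.5796,.0488,.0365])+ex*.0105*a+ey*.00475*b))
E
```

```text
t: 5.47
eef_pos: [0.5798, 0.0499, 0.0835]
ee_rot: [3.142, -0.001, -2.868]
force: [-0.3, -0.0, -1.6]
width: 0.0095
t 5.47 pos [0.5798 0.0499 0.0835] rot [ 3.142e+00 -1.000e-03 -2.868e+00] F [-0.3 -0.  -1.6] M [-0.08 -0.05  0.04] w 0.0095
slide [ 0.0011 -0.002   0.001 ] turn [ 0.     -0.0001 -0.0001] q [ 0.42  0.34 -0.38 -0.   -0.85 -1.72]
-1 -1 bar [322. 290.] slot [312. 311.]
1 -1 bar [264. 380.] slot [244. 415.]
1 1 bar [309. 399.] slot [306. 441.]
-1 1 bar [367. 309.] slot [373. 336.]
```

View pics/scene8c.png

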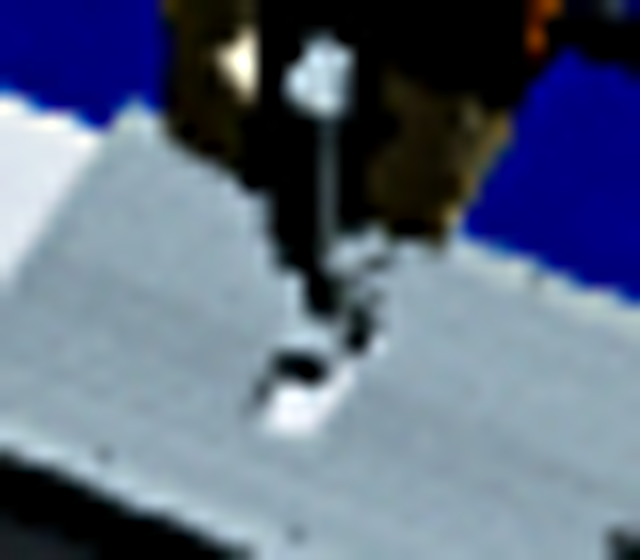

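Dark crossbar end is at (300,368) and the slot's near end at (285,438) in the crop. Compared with the projections, the bar is within about 1 mm of the slot. I'll shift slightly and lower in small steps, watching the force.

```bash
python3 -m crank '[{"turn":[0,0,0],"slide":[-0.0012,-0.002,0],"fingers":-1},{"turn":[0,0,0],"slide":[-0.0012,-0.002,0.006],"fingers":-1},{"turn":[0,0,0],"slide":[-0.0012,-0.002,0.012],"fingers":-1},{"turn":[0,0,0],"slide":[-0.0012,-0.002,0.014],"fingers":-1},{"turn":[0,0,0],"slide":[-0.0012,-0.002,0.014],"fingers":-1}]'
python3 - <<'E'
from h import *
plan([.5806,.0491,.071],.2735)
n="scene"
im=grab_frame(n)[:,:,::-1]; cv2.imwrite(f"pics/{n}9.png",im)
c=im[250:285,315:355].astype(float); c=np.clip((c-120)*255/135,0,255).astype(np.uint8)
cv2.imwrite("pics/scene9c.png",cv2.resize(c,None,fx=16,fy=16,interpolation=cv2.INTER_CUBIC))
E
```

```text
t: 5.93
eef_pos: [0.5807, 0.0491, 0.0762]
ee_rot: [-3.142, -0.001, -2.869]
force: [-0.2, 0.1, 0.3]
width: 0.0097
t 5.93 pos [0.5807 0.0491 0.0762] rot [-3.142e+00 -1.000e-03 -2.869e+00] F [-0.2  0.1  0.3] M [ 0.02 -0.   -0.01] w 0.0097
slide [0.0002 0.0001 0.0103] turn [-0.     -0.0001 -0.0001] q [ 0.42  0.35 -0.38 -0.   -0.84 -1.72]
```

View pics/scene9c.png

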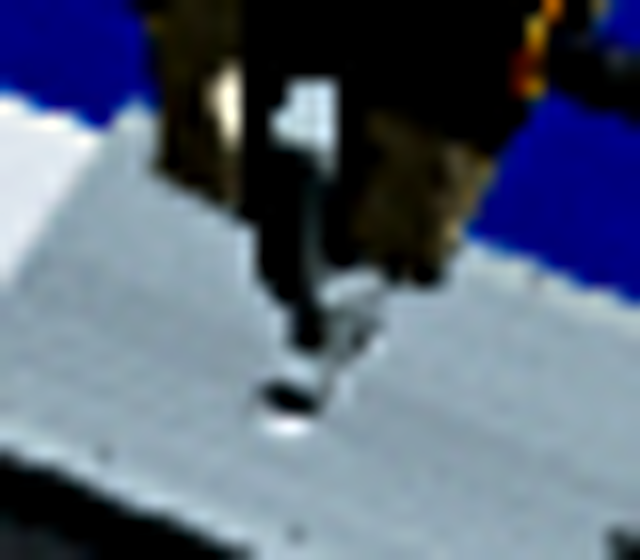

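Crossbar end (290,400) sits over the slot's near end (centre about 285,428), laterally centred. Next: lower into the slot.

```bash
python3 -m crank '[{"turn":[0,0,0],"slide":[0,0,0.002],"fingers":-1},{"turn":[0,0,0],"slide":[0,0,0.003],"fingers":-1},{"turn":[0,0,0],"slide":[0,0,0.004],"fingers":-1},{"turn":[0,0,0],"slide":[0,0,0.005],"fingers":-1}]'
python3 -m crank '[{"turn":[0,0,0],"slide":[0,0,0.001],"fingers":-1},{"turn":[0,0,0],"slide":[0,0,0.002],"fingers":-1},{"turn":[0,0,0],"slide":[0,0,0.002],"fingers":-1}]'
python3 - <<'E'
from h import *
plan([.5806,.0491,.071],.2735)
E
```

```text
t: 6.32
eef_pos: [0.581, 0.0492, 0.0742]
ee_rot: [3.142, 0.0, -2.868]
force: [0.3, 0.7, -2.2]
width: 0.0099
t: 6.57
eef_pos: [0.5809, 0.0491, 0.0731]
ee_rot: [3.142, -0.0, -2.868]
force: [-1.1, -0.6, -1.2]
width: 0.0097
t 6.57 pos [0.5809 0.0491 0.0731] rot [ 3.142 -0.    -2.868] F [-1.1 -0.6 -1.2] M [0.02 0.03 0.01] w 0.0097
slide [0.0007 0.0001 0.0042] turn [ 0.     -0.     -0.0001] q [ 0.42  0.35 -0.39 -0.   -0.83 -1.72]
```

In the slot with no contact force. Continuing down to the rail.

```bash
python3 -m crank '[{"turn":[0,0,0],"slide":[0,0,0.002],"fingers":-1},{"turn":[0,0,0],"slide":[0,0,0.004],"fingers":-1},{"turn":[0,0,0],"slide":[0,0,0.004],"fingers":-1}]'
python3 -m crank '[{"turn":[0,0,0],"slide":[0,0,0.002],"fingers":-1},{"turn":[0,0,0],"slide":[0,0,0.003],"fingers":-1},{"turn":[0,0,0],"slide":[0,0,0.003],"fingers":-1}]'
python3 - <<'E'
from h import *
plan([.5806,.0491,.07],.2735)
n="scene"
im=grab_frame(n)[:,:,::-1]; cv2.imwrite(f"pics/{n}10.png",im)
c=im[240:290,300:370]
cv2.imwrite("pics/scene10c.png",cv2.resize(c,None,fx=10,fy=10,interpolation=cv2.INTER_CUBIC))
E
```

```text
t: 6.82
eef_pos: [0.5809, 0.0491, 0.071]
ee_rot: [3.142, -0.0, -2.869]
force: [-0.3, 0.9, -0.5]
width: 0.0101
t: 7.07
eef_pos: [0.5809, 0.0491, 0.0696]
ee_rot: [-3.142, -0.0, -2.868]
force: [-0.1, 0.5, -1.0]
width: 0.0101
t 7.07 pos [0.5809 0.0491 0.0696] rot [-3.142 -0.    -2.868] F [-0.1  0.5 -1. ] M [ 0.04 -0.06 -0.01] w 0.0101
slide [ 0.0006  0.0001 -0.0009] turn [-0.     -0.     -0.0001] q [ 0.42  0.36 -0.39  0.   -0.82 -1.72]
```

View pics/scene10c.png

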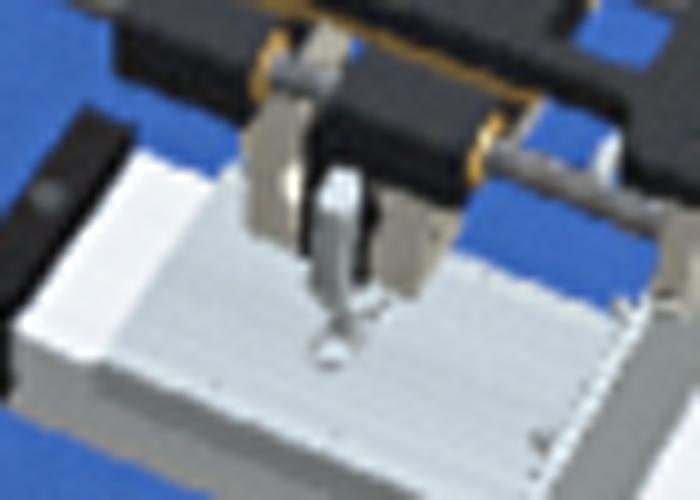

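Crossbar is inside the foot's slot at crop (340,345), and the gripper clears the guide plate. Continuing to rail contact.

```bash
python3 -m crank '[{"turn":[0,0,0],"slide":[0,0,0.001],"fingers":-1},{"turn":[0,0,0],"slide":[0,0,0.002],"fingers":-1},{"turn":[0,0,0],"slide":[0,0,0.002],"fingers":-1}]'
python3 -m crank '[{"turn":[0,0,0],"slide":[0,0,0.001],"fingers":-1},{"turn":[0,0,0],"slide":[0,0,0.001],"fingers":-1},{"turn":[0,0,0],"slide":[0,0,0.001],"fingers":-1}]'
```

```text
t: 7.37
eef_pos: [0.5811, 0.0492, 0.069]
ee_rot: [-3.142, 0.0, -2.868]
force: [-1.5, -0.2, 2.3]
width: 0.0097
t: 7.62
eef_pos: [0.5812, 0.0492, 0.069]
ee_rot: [-3.141, 0.001, -2.868]
force: [-2.2, -0.6, 7.0]
width: 0.0098
```

Rail contact at TCP z 0.069 with about 7 N. Next: slide along the rail (tool +y).

```bash
python3 -m crank '[{"turn":[0,0,0],"slide":[0,0.003,0],"fingers":-1},{"turn":[0,0,0],"slide":[0,0.006,0],"fingers":-1},{"turn":[0,0,0],"slide":[0,0.009,0],"fingers":-1},{"turn":[0,0,0],"slide":[0,0.012,0],"fingers":-1},{"turn":[0,0,0],"slide":[0,0.015,0],"fingers":-1}]'
python3 - <<'E'
from h import *
plan([.5811-.27*.01,.0492+.0096,.069],.2735)
E
```

```text
t: 8.03
eef_pos: [0.5796, 0.0556, 0.069]
ee_rot: [-3.14, 0.001, -2.868]
force: [0.4, -5.2, 4.9]
width: 0.0097
t 8.03 pos [0.5796 0.0556 0.069 ] rot [-3.140e+00  1.000e-03 -2.868e+00] F [ 0.4 -5.2  4.9] M [-1.91 -0.16 -0.04] w 0.0097
slide [ 0.0005  0.0068 -0.    ] turn [-0.0002  0.0001 -0.    ] q [ 0.43  0.36 -0.39  0.   -0.82 -1.73]
```

```bash
python3 -m crank '[{"turn":[0,0,0],"slide":[0,0.0016,0],"fingers":-1},{"turn":[0,0,0],"slide":[0,0.0032,0],"fingers":-1},{"turn":[0,0,0],"slide":[0,0.0048,0],"fingers":-1},{"turn":[0,0,0],"slide":[0,0.0064,0],"fingers":-1},{"turn":[0,0,0],"slide":[0,0.008,0],"fingers":-1}]'
python3 -m crank '[{"turn":[0,0,0],"slide":[0,0.0016,0],"fingers":-1},{"turn":[0,0,0],"slide":[0,0.0032,0],"fingers":-1},{"turn":[0,0,0],"slide":[0,0.0048,0],"fingers":-1}]'
python3 - <<'E'
from h import *
plan([.5811-.27*.01,.0492+.0096,.069],.2735)
n="scene"
im=grab_frame(n)[:,:,::-1]; cv2.imwrite(f"pics/{n}11.png",im)
c=im[225:305,290:400]
cv2.imwrite("pics/scene11c.png",cv2.resize(c,None,fx=7,fy=7,interpolation=cv2.INTER_CUBIC))
E
```

```text
t: 8.45
eef_pos: [0.5785, 0.0595, 0.069]
ee_rot: [-3.14, 0.001, -2.868]
force: [0.8, -4.1, 4.9]
width: 0.0097
t: 8.7
eef_pos: [0.5779, 0.062, 0.0689]
ee_rot: [-3.141, 0.001, -2.868]
force: [1.2, -3.5, 5.5]
width: 0.0094
t 8.7 pos [0.5779 0.062  0.0689] rot [-3.141e+00  1.000e-03 -2.868e+00] F [ 1.2 -3.5  5.5] M [-1.75 -0.27  0.03] w 0.0094
slide [ 0.0008 -0.0064 -0.0002] turn [-0.0002  0.0001 -0.    ] q [ 0.44  0.35 -0.4   0.   -0.82 -1.74]
```

View pics/scene11c.png

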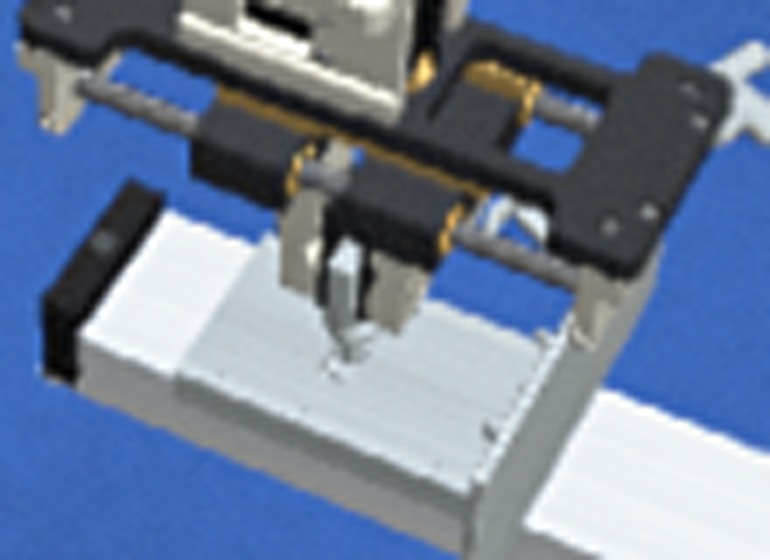

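Guide is travelling with the screw: the white gap behind the foot has grown. Continue at 4 mm per call.

```bash
python3 -m crank '[{"turn":[0,0,0],"slide":[0,0.0016,0],"fingers":-1},{"turn":[0,0,0],"slide":[0,0.0032,0],"fingers":-1},{"turn":[0,0,0],"slide":[0,0.0048,0],"fingers":-1},{"turn":[0,0,0],"slide":[0,0.0064,0],"fingers":-1}]'
```

```text
t: 9.08
eef_pos: [0.577, 0.0652, 0.0689]
ee_rot: [-3.141, 0.001, -2.868]
force: [0.6, -4.8, 6.1]
width: 0.0095
```

```bash
python3 -m crank '[{"turn":[0,0,0],"slide":[0,0.0016,0],"fingers":-1},{"turn":[0,0,0],"slide":[0,0.0032,0],"fingers":-1},{"turn":[0,0,0],"slide":[0,0.0048,0],"fingers":-1}]'
```

```text
t: 9.33
eef_pos: [0.5764, 0.0675, 0.0689]
ee_rot: [-3.141, 0.001, -2.868]
force: [1.8, -4.9, 3.6]
width: 0.0094
```

```bash
python3 -m crank '[{"turn":[0,0,0],"slide":[0,0.0016,0],"fingers":-1},{"turn":[0,0,0],"slide":[0,0.0032,0],"fingers":-1},{"turn":[0,0,0],"slide":[0,0.0048,0],"fingers":-1}]'
```

```text
t: 9.58
eef_pos: [0.5758, 0.0699, 0.0689]
ee_rot: [-3.141, 0.001, -2.868]
force: [0.5, -4.1, 5.0]
width: 0.0098
```

```bash
python3 -m crank '[{"turn":[0,0,0],"slide":[0,0.0016,0],"fingers":-1},{"turn":[0,0,0],"slide":[0,0.0032,0],"fingers":-1},{"turn":[0,0,0],"slide":[0,0.0048,0],"fingers":-1}]'
```

```text
t: 9.83
eef_pos: [0.5747, 0.0726, 0.0684]
ee_rot: [3.142, 0.001, -2.869]
force: [1.4, -1.1, -0.1]
width: 0.0095
```

Force dropped to about 0 and z fell 0.5 mm: the screw has reached the hidden slot. Next: press down in steps.

```bash
python3 -m crank '[{"turn":[0,0,0],"slide":[0,0,0.002],"fingers":-1},{"turn":[0,0,0],"slide":[0,0,0.004],"fingers":-1},{"turn":[0,0,0],"slide":[0,0,0.004],"fingers":-1}]'
python3 -c "
from h import *
plan([.5747,.0726,.0535],.2735)"
```

```text
t: 10.08
eef_pos: [0.5741, 0.0727, 0.0657]
ee_rot: [3.141, -0.001, -2.869]
force: [0.3, -0.3, 1.8]
width: 0.0097
t 10.08 pos [0.5741 0.0727 0.0657] rot [ 3.141e+00 -1.000e-03 -2.869e+00] F [ 0.3 -0.3  1.8] M [-0.14  0.19  0.03] w 0.0097
slide [-0.0012 -0.0006  0.0244] turn [ 0.     -0.0001 -0.0001] q [ 0.46  0.36 -0.4  -0.   -0.81 -1.76]
```

```bash
python3 -m crank '[{"turn":[0,0,0],"slide":[0,0,0.004],"fingers":-1},{"turn":[0,0,0],"slide":[0,0,0.008],"fingers":-1},{"turn":[0,0,0],"slide":[0,0,0.011],"fingers":-1}]'
python3 -c "
from h import *
plan([.5747,.0726,.0535],.2735)"
```

```text
t: 10.33
eef_pos: [0.5742, 0.0727, 0.0604]
ee_rot: [3.141, -0.0, -2.868]
force: [-1.9, 0.1, 2.9]
width: 0.0101
t 10.33 pos [0.5742 0.0727 0.0604] rot [ 3.141 -0.    -2.868] F [-1.9  0.1  2.9] M [0.17 0.78 0.05] w 0.0101
slide [-0.0009 -0.0005  0.0138] turn [ 0.     -0.0001 -0.0001] q [ 0.46  0.36 -0.41 -0.   -0.8  -1.76]
```

```bash
python3 -m crank '[{"turn":[0,0,0],"slide":[0,0,0.004],"fingers":-1},{"turn":[0,0,0],"slide":[0,0,0.008],"fingers":-1},{"turn":[0,0,0],"slide":[0,0,0.011],"fingers":-1},{"turn":[0,0,0],"slide":[0,0,0.011],"fingers":-1}]'
python3 -c "
from h import *
plan([.5747,.0726,.0535],.2735)"
```

```text
t: 10.67
eef_pos: [0.5743, 0.0727, 0.055]
ee_rot: [3.141, -0.0, -2.868]
force: [-2.5, 1.6, 4.4]
width: 0.0098
t 10.67 pos [0.5743 0.0727 0.055 ] rot [ 3.141 -0.    -2.868] F [-2.5  1.6  4.4] M [ 0.48  1.1  -0.  ] w 0.0098
slide [-0.0007 -0.0003  0.0029] turn [ 0.     -0.     -0.0001] q [ 0.46  0.37 -0.41 -0.   -0.79 -1.76]
```

Clear of the rail's top (14 mm below sliding height), 4.4 N spring force. Next: press 0.5 mm more and start the quarter turn (negative about tool z, where joint 6 has room).

```bash
python3 -m crank '[{"turn":[0,0,0],"slide":[0.001,0,0.001],"fingers":-1},{"turn":[0,0,-0.015],"slide":[0.001,0,0.001],"fingers":-1},{"turn":[0,0,-0.03],"slide":[0.001,0.0005,0.001],"fingers":-1},{"turn":[0,0,-0.045],"slide":[0.001,0.001,0.001],"fingers":-1}]'
python3 -c "
from h import *
plan([.5743,.0727,.0545],.2735+1.5708)"
```

```text
t: 11.0
eef_pos: [0.5749, 0.073, 0.0553]
ee_rot: [-3.141, 0.002, -2.581]
force: [0.1, 0.1, 5.2]
width: 0.0097
t 11.0 pos [0.5749 0.073  0.0553] rot [-3.141e+00  2.000e-03 -2.581e+00] F [0.1 0.1 5.2] M [-0.12  0.05  0.04] w 0.0097
slide [0.0014 0.     0.0016] turn [-3.000e-04  2.000e-04 -2.043e-01] q [ 0.46  0.37 -0.41  0.   -0.79 -1.47]
```

Turning freely, no side force. Continue.

```bash
python3 -m crank '[{"turn":[0,0,-0.018],"slide":[0.001,0,0.001],"fingers":-1},{"turn":[0,0,-0.036],"slide":[0.001,0,0.001],"fingers":-1},{"turn":[0,0,-0.054],"slide":[0.001,0,0.001],"fingers":-1},{"turn":[0,0,-0.072],"slide":[0.001,0,0.001],"fingers":-1},{"turn":[0,0,-0.09],"slide":[0.001,0,0.001],"fingers":-1}]'
python3 -c "
from h import *
plan([.5743,.0727,.0545],.2735+1.5708)"
```

```text
t: 11.42
eef_pos: [0.5746, 0.0729, 0.0549]
ee_rot: [-3.14, 0.001, -2.014]
force: [-0.8, -0.2, 5.4]
width: 0.0098
t 11.42 pos [0.5746 0.0729 0.0549] rot [-3.140e+00  1.000e-03 -2.014e+00] F [-0.8 -0.2  5.4] M [ 0.13  0.07 -0.05] w 0.0098
slide [0.0006 0.0004 0.0008] turn [-4.000e-04  1.000e-04 -1.141e-01] q [ 0.46  0.37 -0.41  0.   -0.79 -0.91]
```

```bash
python3 -m crank '[{"turn":[0,0,-0.018],"slide":[0,0,0],"fingers":-1},{"turn":[0,0,-0.036],"slide":[0,0,0],"fingers":-1},{"turn":[0,0,-0.054],"slide":[0,0,0],"fingers":-1},{"turn":[0,0,-0.072],"slide":[0,0,0],"fingers":-1},{"turn":[0,0,-0.09],"slide":[0,0,0],"fingers":-1}]'
python3 -c "
from h import *
plan([.5743,.0727,.0545],.2735+1.5708)"
```

```text
t: 11.83
eef_pos: [0.5746, 0.0729, 0.0549]
ee_rot: [-3.139, 0.0, -1.449]
force: [0.2, -0.7, 4.1]
width: 0.0098
t 11.83 pos [0.5746 0.0729 0.0549] rot [-3.139  0.    -1.449] F [ 0.2 -0.7  4.1] M [ 0.07  0.16 -0.02] w 0.0098
slide [0.0003 0.0007 0.0008] turn [-0.0004  0.     -0.0241] q [ 0.46  0.37 -0.41  0.   -0.79 -0.34]
```

```bash
python3 -m crank '[{"turn":[0,0,-0.018],"slide":[0,0,0],"fingers":-1},{"turn":[0,0,-0.024],"slide":[0,0,0],"fingers":-1},{"turn":[0,0,-0.024],"slide":[0,0,0],"fingers":-1}]'
python3 -m crank '[{"turn":[0,0,0],"slide":[0,0,-0.002],"fingers":-1},{"turn":[0,0,0],"slide":[0,0,-0.004],"fingers":-1},{"turn":[0,0,0],"slide":[0,0,-0.004],"fingers":-1}]'
python3 - <<'E'
from h import *
plan([.5743,.0727,.0545],.2735+1.5708)
n="scene"
im=grab_frame(n)[:,:,::-1]; cv2.imwrite(f"pics/{n}12.png",im)
c=im[215:305,280:400]
cv2.imwrite("pics/scene12c.png",cv2.resize(c,None,fx=6,fy=6,interpolation=cv2.INTER_CUBIC))
E
```

```text
t: 12.08
eef_pos: [0.5746, 0.0729, 0.0549]
ee_rot: [-3.139, -0.0, -1.301]
force: [-0.0, 0.5, 4.5]
width: 0.0102
t: 12.33
eef_pos: [0.5745, 0.0729, 0.0569]
ee_rot: [-3.139, -0.0, -1.304]
force: [3.2, -0.5, 5.0]
width: 0.0097
t 12.33 pos [0.5745 0.0729 0.0569] rot [-3.139 -0.    -1.304] F [ 3.2 -0.5  5. ] M [-0.08 -0.74 -0.03] w 0.0097
slide [0.0003 0.0005 0.0047] turn [-0.0003 -0.     -0.001 ] q [ 0.46  0.37 -0.41  0.   -0.79 -0.2 ]
```

View pics/scene12c.png

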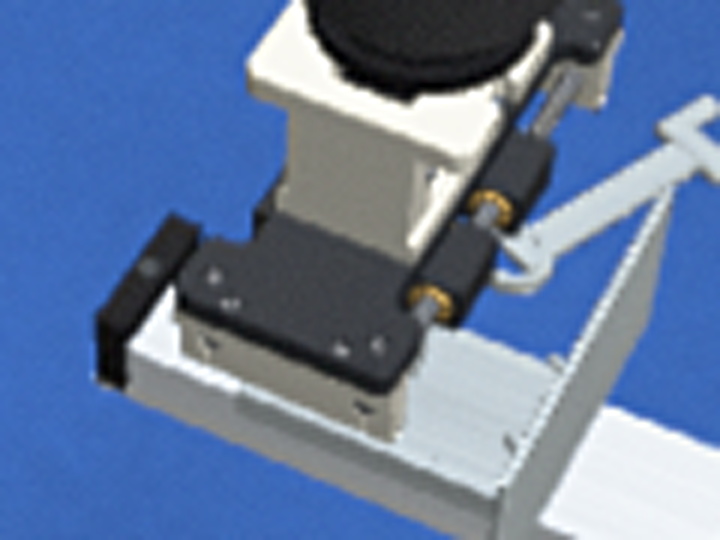

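Scene: gripper turned a quarter (over the foot), guide plate clear. Screw is held just at the catching height; now release.

```bash
python3 -m crank '[{"turn":[0,0,0],"slide":[0,0,-0.001],"fingers":-1},{"turn":[0,0,0],"slide":[0,0,-0.001],"fingers":-0.3},{"turn":[0,0,0],"slide":[0,0,-0.001],"fingers":-0.3},{"turn":[0,0,0],"slide":[0,0,-0.001],"fingers":-0.3},{"turn":[0,0,0],"slide":[0,0,-0.001],"fingers":-0.3}]'
python3 -c "
from h import *
plan([.5743,.0727,.0545],.2735+1.5708)"
```

```text
t: 12.8
eef_pos: [0.5725, 0.0723, 0.0561]
ee_rot: [3.14, -0.0, -1.304]
force: [0.0, 0.3, -0.4]
width: 0.0285
t 12.8 pos [0.5725 0.0723 0.0561] rot [ 3.14  -0.    -1.304] F [ 0.   0.3 -0.4] M [ 0.    0.08 -0.03] w 0.0285
slide [ 0.0003 -0.0036  0.0031] turn [ 0.0003 -0.     -0.0011] q [ 0.46  0.37 -0.41 -0.   -0.79 -0.2 ]
```

Released with forces at zero. Next: retract straight up.

```bash
python3 -m crank '[{"turn":[0,0,0],"slide":[0,0,-0.02],"fingers":-0.3},{"turn":[0,0,0],"slide":[0,0,-0.05],"fingers":-0.3},{"turn":[0,0,0],"slide":[0,0,-0.1],"fingers":-0.3},{"turn":[0,0,0],"slide":[0,0,-0.18],"fingers":-0.3},{"turn":[0,0,0],"slide":[0,0,-0.26],"fingers":-0.3}]'
python3 -c "
from h import *
plan([.42,-.15,.25],.2735+1.5708)"
```

```text
t: 13.22
eef_pos: [0.5723, 0.0722, 0.1879]
ee_rot: [3.139, -0.0, -1.304]
force: [2.6, 0.6, 0.1]
width: 0.0309
t 13.22 pos [0.5723 0.0722 0.1879] rot [ 3.139 -0.    -1.304] F [2.6 0.6 0.1] M [ 0.08 -0.11  0.01] w 0.0309
slide [ 0.3484  0.4113 -0.1229] turn [ 0.0004 -0.0001 -0.0011] q [ 0.46  0.23 -0.26 -0.   -1.08 -0.2 ]
```

```bash
python3 -m crank '[{"turn":[0,0,0],"slide":[0.35,0.2,-0.1],"fingers":-0.3},{"turn":[0,0,0],"slide":[0.35,0.2,-0.1],"fingers":-0.3},{"turn":[0,0,0],"slide":[0.35,0.2,-0.1],"fingers":-0.3},{"turn":[0,0,0],"slide":[0.35,0.2,-0.1],"fingers":-0.3},{"turn":[0,0,0],"slide":[0.35,0.2,-0.1],"fingers":-0.3}]'
python3 - <<'E'
from h import *
plan([.42,-.15,.25],.2735+1.5708)
ims=[]
for n in("scene","top"):
    im=grab_frame(n)[:,:,::-1]; cv2.imwrite(f"pics/{n}13.png",im)
    x,y=proj(n,[.5743,.0727,.05]).astype(int); print(x-50,y-50)
    crop(n,im,x-50,y-50,100,100,4,f"pics/{n}13c.png"); ims.append(cv2.imread(f"pics/{n}13c.png"))
cv2.imwrite("pics/both13.png",np.hstack(ims))
E
```

```text
t: 13.63
eef_pos: [0.5219, -0.1241, 0.2382]
ee_rot: [-3.141, -0.0, -1.303]
force: [1.3, 0.4, -0.3]
width: 0.0307
t 13.63 pos [ 0.5219 -0.1241  0.2382] rot [-3.141 -0.    -1.303] F [ 1.3  0.4 -0.3] M [-0.09 -0.02 -0.  ] w 0.0307
slide [-0.0038  0.2103 -0.0237] turn [-0.0001 -0.     -0.001 ] q [ 0.13  0.12 -0.28 -0.   -1.17  0.14]
293 223
226 180
```

View pics/both13.png

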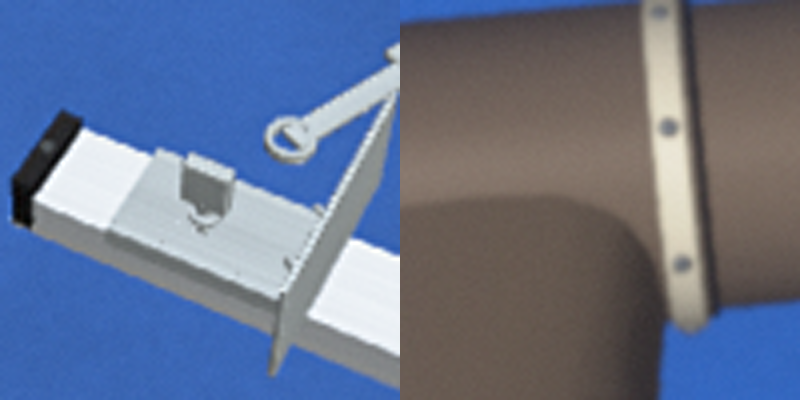

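View pics/scene13.png

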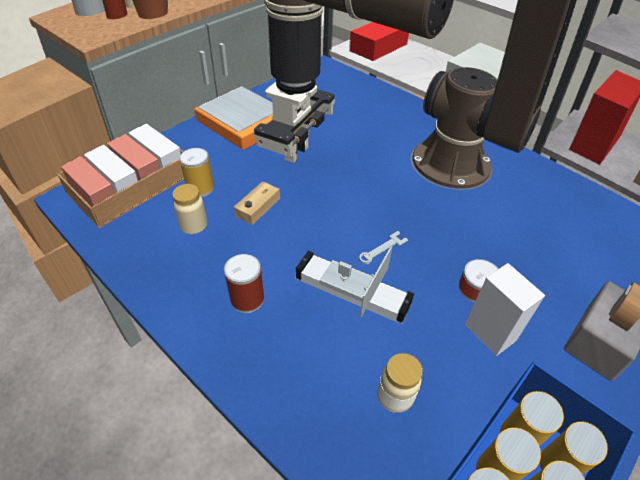

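Scene: paddle stands along the rail at crop (208,190), guide moved off its stop, and the bystanders look unmoved. A quick height check, then a last look a second later.

```bash
python3 -m crank '[{"turn":[0,0,0],"slide":[0,0.1,0],"fingers":-0.3},{"turn":[0,0,0],"slide":[0,0.15,0],"fingers":-0.3},{"turn":[0,0,0],"slide":[0,0.15,0],"fingers":-0.3},{"turn":[0,0,0],"slide":[0,0.15,0],"fingers":-0.3},{"turn":[0,0,0],"slide":[0,0.15,0],"fingers":-0.3}]'
python3 - <<'E'
from h import *
n="scene"; im=grab_frame(n)[:,:,::-1]
crop(n,im,320,245,50,45,14,"pics/scene14c.png")
for z in (.0785,.082,.094):print(z,((proj(n,[.574,.0728,z])-[320,245]+.5)*14-.5).round())
a=cv2.imread("pics/scene0.png").astype(int); d=np.abs(im.astype(int)-a).max(2)>60
k,l,s,c=cv2.connectedComponentsWithStats(d.astype(np.uint8)); print([list(map(int,r)) for r in s[1:] if r[4]>15])
E
```

```text
t: 14.15
eef_pos: [0.451, -0.1422, 0.2375]
ee_rot: [-3.14, -0.0, -1.304]
force: [0.6, -0.4, -0.2]
width: 0.0307
0.0785 [354. 291.]
0.082 [356. 276.]
0.094 [360. 225.]
[[209, 0, 69, 27, 577], [275, 0, 75, 145, 6087], [367, 0, 10, 6, 34], [384, 0, 39, 18, 454], [423, 0, 102, 96, 4530], [475, 0, 18, 5, 56], [501, 0, 63, 153, 3287], [533, 0, 46, 111, 1003], [251, 26, 11, 7, 57], [230, 30, 5, 15, 48], [423, 77, 17, 42, 422], [444, 135, 57, 27, 431], [259, 175, 10, 18, 109], [351, 242, 41, 60, 777], [322, 256, 10, 6, 27], [340, 261, 12, 6, 27], [334, 264, 17, 13, 113], [349, 303, 5, 9, 26], [360, 307, 5, 9, 26]]
```

View pics/scene14c.png

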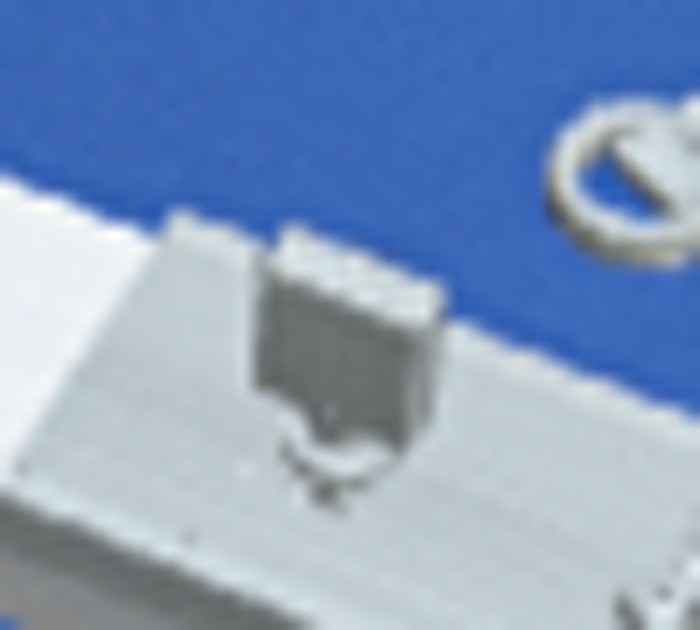

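Paddle top centre is at crop (353,277), which matches z = 0.082, the caught height (popped up would be at about row 225). Image changes are limited to the robot, the empty holder slot and the guide.

```bash
python3 -c "
from station import *
print(job_done(), get_state()['t'])"
```

```text
the job is handed in; nothing more can be done
the job is handed in; nothing more can be done
```

The guide is locked to its rail, and I handed the job in after about 14 s of robot time.

- **What I did:** I took the thumbscrew out of the holder, lowered it through the foot's slot onto the rail, and slid the guide about 24 mm until it dropped into the hidden slot. I then pressed it down 14 mm against the spring, gave it a quarter turn, let go and backed the arm away.
- **Forces:** the readings at the end of each move never passed about 7 N. I had no readings between those points.
- **Last checks:** the paddle stands along the rail, and its top measures about 82 mm high, which is the caught height. Comparing the scene picture with the first one showed changes only at the robot, the empty holder slot and the guide. The arm was clear, with no force on it.
- **Not confirmed:** the arm blocked the top camera in the final look, so these checks rest on the scene camera and the forces alone. When I opened the fingers the gripper shifted about 2 mm sideways, but it lifted away cleanly.

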